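# Pry the snap cover of a sensor junction box loose

### The arm

A 6-joint arm with a two-finger parallel gripper is mounted at the origin on a cart in front of the work surface, level with it; the furniture and walls round the work are solid. World frame = base frame: x ahead of the robot, y to its left, z up, the work surface at z = 0. Lengths are in m, angles in rad, forces in N, time in s.
With the tool pointing down it reaches from about 0.4 to 0.825 m from the base axis. Payload 7 kg.
Tool frame: the origin (TCP) lies at the very end of the fingers, on their centre line; the grasp point (between the pads) lies 19 mm behind it (hold_point_z is the distance from the TCP to the grasp point, in m); z points along the fingers, x is the direction in which the jaws open and shut, and the axes are right-handed (so a half turn about z gives the same grasp; the last joint's range is limited). The gripper opens to 85 mm and grips with 20 to 120 N. Pads are 22 mm wide; open, the fingers measure 114 mm over their backs; the gripper's body (76 mm by 85 mm) begins 54 mm behind the grasp point. The pads swing forward as they close: fully open they stand 13 mm farther back than shut.
Start: joints at [-0.965, 0.359, 0.012, 0, -1.224, -0.288], TCP at [0.211, -0.641, 0.231] pointing down, gripper open.
Joint ranges: [-3.07, 3.07], [-1.43, 2.12], [-1.02, 1.25], [-3.03, 1.67], [-3.05, -0], [-3.03, 3.03]. Speed limits (rad/s): [2.39, 2.39, 3.01, 3.14, 3.14, 3.14].

### API

Orientations are given as a rotation vector (axis times angle).
In Python, from cell import move_ptp, servo_line, set_joints, move_gripper, sleep, inverse_kinematics, sense, read_camera, IKError, sign_off, boxes_of, hold_point_z gives the robot as it stands. The module is installed in compiled form; this text tells all that it offers. Calls block until the motion is done:
- move_ptp(position, orientation): joint-space move of the TCP to a pose.
- servo_line(position, rate=0.15, orientation=None): straight line of the TCP; orientation=None keeps the orientation; rate is the mean speed in m/s.
- set_joints(angles): joint-space move.
- move_gripper(opening, squeeze=None): finger opening in m; squeeze is the grip in N (None keeps the last); returns when the fingers have stopped.
- sleep(seconds).
- inverse_kinematics(position, orientation): joint angles nearest the present ones, or None.
- sense(): the state.
- read_camera(name): name is "scene" or "top" or "wrist"; returns a dict with "pixels" (480x640x3 uint8, red, green, blue), "vertical_fov" (degrees; the focal length in pixels is half the picture's height over the tangent of half this angle, whatever the lens; pixels are square), "cx", "cy" (the principal point, pixels), "distortion" ([k1, k2, p1, p2, k3] as OpenCV has them; the pictures are not rectified), "extrinsics" (4x4, takes a point from camera to world coordinates). Camera axes: x right, y down, z forward; pixel columns grow to the right and rows downward; lengths in m; the calibration is good to about 2 mm. A picture is of the moment at which its call begins. There is no depth.
A pose or a line that the arm cannot do raises IKError and nothing moves.
- sign_off(): hands the job in, once; it reports no verdict.
Trained networks look in a picture, given as the dict that the camera call returned (one of the last four; its "shot" number tells which), for a name from the list of things; names that differ only in an ending like _2 or _b are one class to them, and where a whole thing is asked for, a point or a joint stands for the part that bears it (a point fixed in the world has none). Each returns a list of dicts, best first, with "confidence" (0 to 1); they miss things now and then, are a little off and sometimes report something else, mostly with a low value. They report only what shows in the picture. A call takes as long as a camera call. They do not tell look-alikes from the thing itself.
- boxes_of(thing, picture): "bbox" ([centre column, centre row, width, height] in pixels, round what is visible of it).
The state is a dict: "t": time; "joint_positions": joint angles; "dq": joint speeds; "tau": joint torques, N m; "ee_pos": TCP position; "orientation": TCP orientation; "contact_force": force on the tool from outside, world axes, zero at the start; "ft_torque": the same for the moment, N m; "finger_gap": finger opening in m.
Only numpy, scipy, OpenCV 4.12 (cv2) and the standard library are available. Lean on these libraries where they do the work, as an engineer would, in place of code of your own. Each camera call takes 0.05 s, during which the arm holds its last target.

### The job

Take the flat-blade pry tool from the row of things on the right of the bench, slide its blade into the notch under the cover of the sensor junction box, and lever the snap-fit cover up until its catch lets go. Use the tool, not the fingers, on the cover. Leave the loosened cover resting on top of the box and lay the tool back down on the open bench, clear of the box, without dropping it.

Things in the scene. Friction and masses are not known exactly. Their poses are not given: they have to be found in the camera images.
- pry_grip (a point): Centre of the pry tool's handle, a grey rounded block with dark ribs, 80 mm long (x), 18 wide (y), 24 tall (z). The tool lies flat, this point 12 mm above the bench; x points along it to the blade, away from the robot, z up. Steel blade at mid-height, flat side level, 14 mm wide, 3 thick. 90 g, balances 14 mm ahead of this point. A spanner and a pen lie in the same row in any order.
- pry_tip (a point): End of the pry tool's blade, middle of its thickness (2 mm in the last 9 mm): 105 mm ahead of the handle's centre along x. Axes as for the handle.
- junction_box: Grey hollow box screwed to the bench, 90 mm (x) by 84 (y), walls 4 mm thick, 74 high. Origin: centre of its underside, on the bench; x points away from its notched front, z up. The notch, mid-front at x = -45 mm, is 30 mm wide and 8 high, between its floor at z = 66 and the cover's underside at z = 74; inside it is empty for 20 mm either side, up to the cover's leg 35 mm behind the front face.
- sill_edge (a point): The fulcrum: middle of the outer top edge of the sill before the notch, 57 mm in front of the box's origin, 66 mm above the bench, level with the notch's floor; sill 36 mm wide. Axes as for the box. With the blade's end 40 mm past this edge, tilting the tool over it, handle down, by about 22 degrees springs the catch (more if less far in); it needs under 15 N beneath the cover.
- snap_cover: White plastic plate 90 by 84 by 5 mm on the box's walls, 60 g, with a cut-out 20 by 6 mm in its front edge above the notch. Origin: underside, middle of the front edge, 74 mm high when shut; x points to the rear, z up. It tilts about its rear edge. A sprung catch grips its leg, 40 mm behind the front edge, and lets go once that edge is about 8 mm up; it then stays by itself about 14 mm up.
Things that resemble listed ones, but are neither listed nor needed, are in the scene too. What is shaped like the junction_box but blue is not meant. Leave any purple look-alike of the part that bears pry_grip alone.

How it is judged:
By the outcome, as a careful person would: the job done as asked, in the order asked, and still so for the second after the job is handed in, with the robot touching nothing.
It also fails if it takes over 54 s, if anything falls off the work surface, if the arm or the gripper's body presses on something with over 40 N, if the wrist force passes 120 N, or if a joint passes its speed limit or range.

## Working session

There is one attempt and no reset: what is moved stays moved. The work goes in short steps, each a Python script; the robot and the scene stay as the last script left them, time stands still between calls to the robot, and variables do not carry over. Pictures are saved under pics/ and viewed, and the job is handed in when it is done.

```bash
mkdir -p pics; cat > h.py <<'E'
import numpy as np, cv2
from cell import *
from scipy.spatial.transform import Rotation as R
def K(c):
    f=240/np.tan(np.radians(c["vertical_fov"])/2); return np.array([[f,0,c["cx"]],[0,f,c["cy"]],[0,0,1.]])
def save(c,n,crop=None,s=1):
    p=c["pixels"][:,:,::-1].copy()
    if crop: x0,y0,x1,y1=crop; p=p[y0:y1,x0:x1]
    if s!=1: p=cv2.resize(p,None,fx=s,fy=s,interpolation=cv2.INTER_CUBIC)
    cv2.imwrite("pics/"+n,p)
def ray(c,uv):
    n=cv2.undistortPoints(np.array([[uv]],float),K(c),np.array(c["distortion"],float))[0,0]
    E=np.array(c["extrinsics"]); d=E[:3,:3]@np.array([n[0],n[1],1]); return E[:3,3],d/np.linalg.norm(d)
def onz(c,uv,z):
    o,d=ray(c,uv); return o+d*(z-o[2])/d[2]
def proj(c,P):
    E=np.linalg.inv(np.array(c["extrinsics"])); P=np.atleast_2d(np.asarray(P,float))
    return cv2.projectPoints(P,cv2.Rodrigues(E[:3,:3])[0],E[:3,3],K(c),np.array(c["distortion"],float))[0][:,0]
def tri(obs):
    A=np.zeros((3,3));b=np.zeros(3)
    for c,uv in obs:
        o,d=ray(c,uv);M=np.eye(3)-np.outer(d,d);A+=M;b+=M@o
    return np.linalg.solve(A,b)
E
python3 - <<'E'
from h import *
s=sense();print(s)
print(hold_point_z)
for n in ["scene","top","wrist"]:
    c=read_camera(n);save(c,n+"0.png");print(n,np.round(c["extrinsics"],3).tolist(),c["vertical_fov"],c["cx"],c["cy"],c["distortion"])
    for t in ["pry_grip","junction_box","snap_cover"]:
        print(t,[(np.round(b["bbox"]).tolist(),round(b["confidence"],2)) for b in boxes_of(t,c)])
E
```

```text
{'t': 0.0, 'joint_positions': array([-9.64877553e-01,  3.59380676e-01,  1.10576414e-02, -3.43868888e-04,
       -1.22411408e+00, -2.88070699e-01]), 'dq': array([-0.00049849, -0.00049203, -0.00156049, -0.00113971, -0.00050203,
        0.00066543]), 'tau': array([-2.12369749e-03, -5.83324564e+01,  2.93412620e+01,  6.93645939e+00,
       -6.14932476e-03,  1.12747982e-04]), 'ee_pos': array([ 0.21075267, -0.64074159,  0.23036831]), 'orientation': array([-1.84119524e+00, -2.54372847e+00, -1.33407508e-03]), 'contact_force': array([0.17082908, 0.54052783, 0.27294499]), 'ft_torque': array([-0.0499056 ,  0.05901628, -0.03083066]), 'finger_gap': 0.08584598375710437}
0.0187
scene [[0.679, -0.36, 0.639, -0.37], [-0.734, -0.314, 0.603, -1.071], [-0.016, -0.878, -0.478, 0.783], [0.0, 0.0, 0.0, 1.0]] 46.99849780432461 325.99835676299386 243.76872682499166 [-0.12582579  0.          0.          0.          0.        ]
pry_grip [([393.0, 335.0, 5.0, 41.0], 0.83)]
junction_box [([223.0, 227.0, 51.0, 39.0], 0.96), ([286.0, 224.0, 43.0, 31.0], 0.83)]
snap_cover [([284.0, 209.0, 40.0, 14.0], 0.94)]
top [[-0.007, -0.984, 0.176, 0.371], [-1.0, 0.005, -0.012, -0.141], [0.011, -0.176, -0.984, 1.073], [0.0, 0.0, 0.0, 1.0]] 52.25456093559964 318.6897329007574 238.42463176889325 [-0.04895366  0.          0.          0.          0.        ]
pry_grip [([478.0, 289.0, 47.0, 53.0], 0.76)]
junction_box [([158.0, 266.0, 71.0, 50.0], 0.95), ([220.0, 198.0, 58.0, 48.0], 0.83)]
snap_cover [([216.0, 191.0, 41.0, 47.0], 0.82), ([220.0, 197.0, 64.0, 52.0], 0.37)]
wrist [[-0.312, 0.912, 0.266, 0.144], [0.95, 0.299, 0.087, -0.663], [0.0, 0.28, -0.96, 0.374], [0.0, 0.0, 0.0, 1.0]] 65.10143955611977 315.9197391590044 242.31606045461834 [-0.05533662  0.          0.          0.          0.        ]
pry_grip [([357.0, 397.0, 25.0, 36.0], 0.75), ([531.0, 474.0, 22.0, 11.0], 0.56)]
junction_box []
snap_cover []
```

View pics/scene0.png

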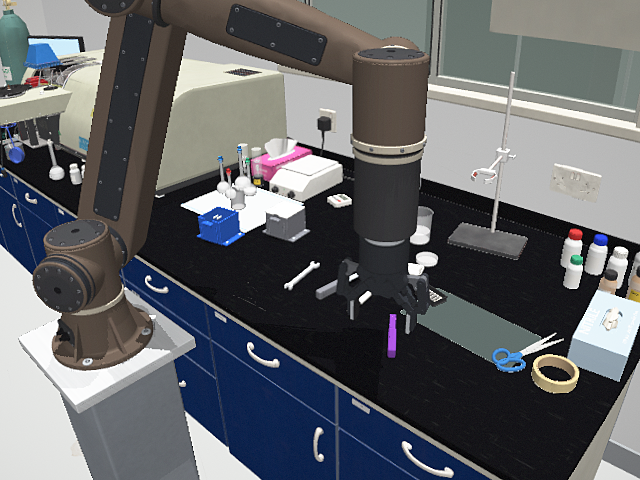

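View pics/top0.png

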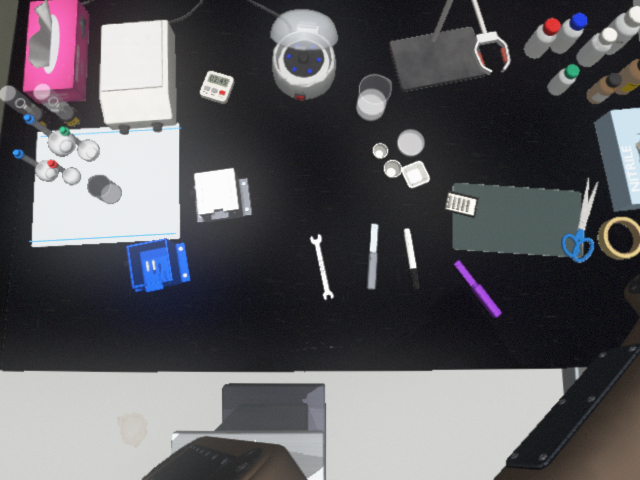

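View pics/wrist0.png

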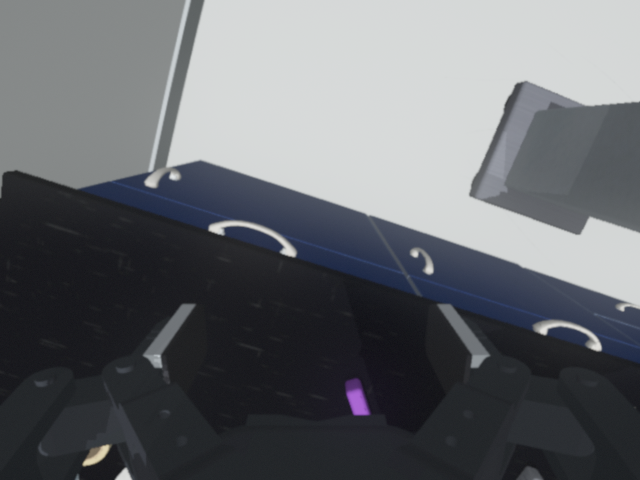

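```bash
python3 - <<'E'
from h import *
c=read_camera("top");save(c,"t1.png",(295,210,445,310),5);save(c,"t2.png",(175,150,275,240),6)
c2=read_camera("scene");save(c2,"s2.png",(180,180,420,340),3.2)
for uv in [(373,224),(375,252),(372,288)]: print(uv,onz(c,uv,0.012))
for uv in [(195,220),(242,217),(234,169),(195,172)]: print(uv,onz(c,uv,0.079))
E
```

```text
(373, 224) [ 0.59238339 -0.27497607  0.012     ]
(375, 252) [ 0.52956779 -0.27770492  0.012     ]
(372, 288) [ 0.45068315 -0.26907687  0.012     ]
(195, 220) [0.58875861 0.10343409 0.079     ]
(242, 217) [0.59460356 0.005735   0.079     ]
(234, 169) [0.69885954 0.02496764 0.079     ]
(195, 172) [0.69276841 0.10753439 0.079     ]
```

View pics/t1.png

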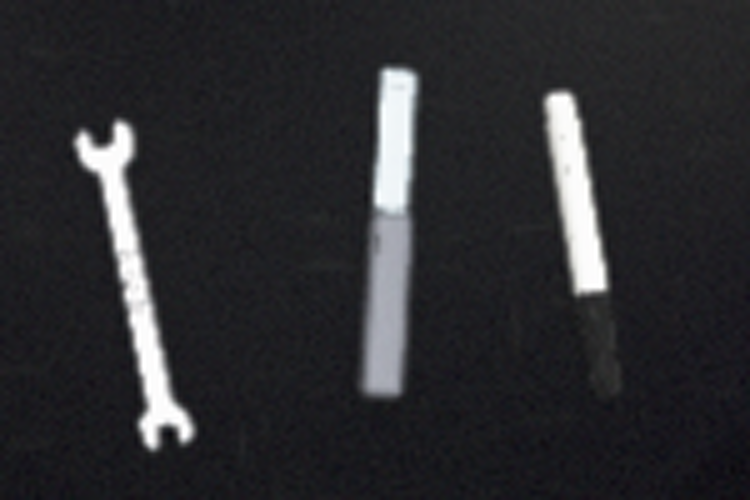

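View pics/t2.png

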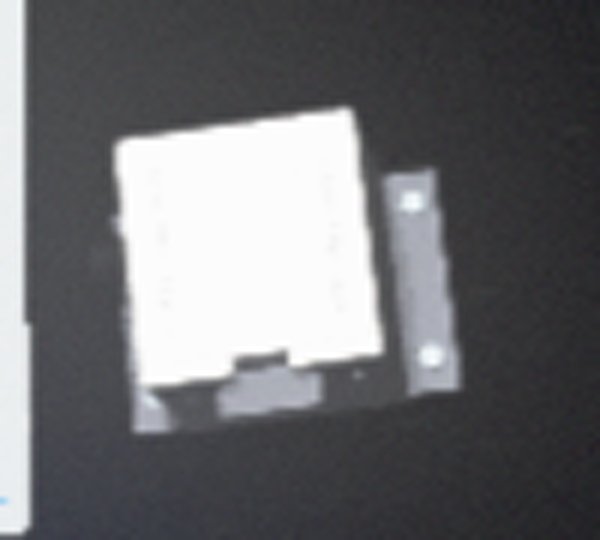

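View pics/s2.png

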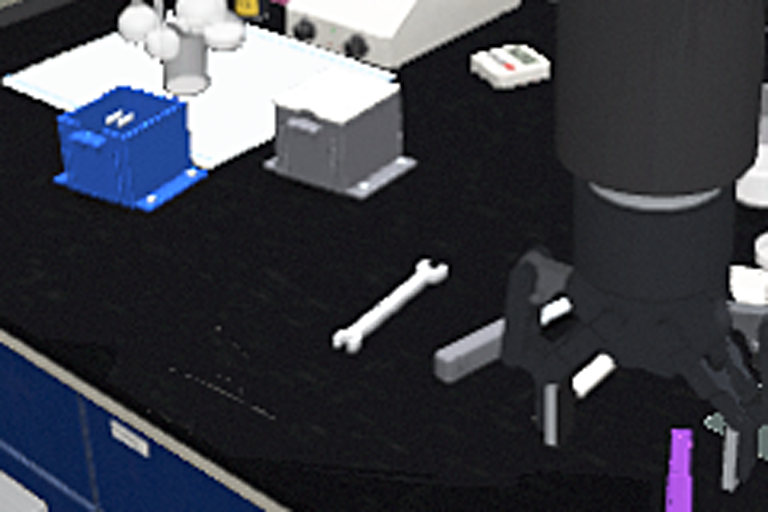

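```bash
python3 - <<'E'
from h import *
from scipy.optimize import least_squares
c=read_camera("top")
# cover fit
uv=np.array([(142,385),(382,352),(352,108),(115,140)])/6.+[175,150]
loc=np.array([[-45,42],[-45,-42],[45,-42],[45,42]])/1e3
def pts(p):
    C,S=np.cos(p[2]),np.sin(p[2]); return np.c_[p[0]+C*loc[:,0]-S*loc[:,1],p[1]+S*loc[:,0]+C*loc[:,1],np.full(4,.079)]
r=least_squares(lambda p:(proj(c,pts(p))-uv).ravel(),[.64,.06,.1]);print("box",r.x,np.round(r.fun,2))
# tool fit
tuv=np.array([(398,70),(382,397)])/5.+[295,210]
a=onz(c,tuv[0],.013);b=onz(c,tuv[1],0.003);print(a,b,np.hypot(*(a-b)[:2]),np.degrees(np.arctan2(*(a-b)[1::-1])))
a=onz(c,np.array([397,140])/5.+[295,210],.013);print(a)
s=sense();RT=R.from_rotvec(s["orientation"]).as_matrix()
w=read_camera("wrist");E=np.array(w["extrinsics"]);print("TCP R",RT.round(2));print("cam in tcp",RT.T@(E[:3,3]-s["ee_pos"]),(RT.T@E[:3,:3]).round(2))
x,y,yaw=r.x
for name,p,yw,tilt in [("tool",(.49,-.272,.15),-.05,0),("tool",(.49,-.272,.15),-.05+np.pi,0),("pry",(.515,.045,.05),yaw,0),("pry",(.515,.045,.05),yaw+np.pi,0)]:
    # fingers down; jaw x along tool y
    for sg in (1,):
        xx=np.array([-np.sin(yw),np.cos(yw),0]);zz=np.array([0,0,-1.]);M=np.c_[xx,np.cross(zz,xx),zz]
        print(name,yw,inverse_kinematics(p,R.from_matrix(M).as_rotvec()))
print(s["t"])
E
```

```text
box [0.65113295 0.06105507 0.1394666 ] [-0.08  0.19 -0.07  0.02  0.01 -0.21  0.13 -0.01]
[ 0.59215909 -0.27840601  0.013     ] [ 0.4483107 -0.2687712  0.003    ] 0.14417069207959146 -3.831884100753394
[ 0.56063301 -0.27709943  0.013     ]
TCP R [[-0.31  0.95  0.  ]
 [ 0.95  0.31  0.  ]
 [-0.    0.   -1.  ]]
cam in tcp [-0.00015353 -0.07097277 -0.14245113] [[ 1.   -0.   -0.  ]
 [ 0.    0.96  0.28]
 [ 0.   -0.28  0.96]]
tool -0.05 [-1.57456310e-01  2.39503204e-01 -3.55694860e-01  4.44089210e-16
 -9.75598262e-01 -1.46334002e+00]
tool 3.0915926535897933 [-1.57456310e-01  2.39503204e-01 -3.55694860e-01  4.44089210e-16
 -9.75598262e-01  1.67825264e+00]
pry 0.13946660220771911 [ 0.46725748  0.29811565 -0.5593378   0.         -0.71334287 -1.89858721]
pry 3.281059255797512 [ 4.67257484e-01  2.98115652e-01 -5.59337802e-01  4.44089210e-16
 -7.13342873e-01  1.24300544e+00]
0.75
```

```bash
cat >> h.py <<'E'
def ori(yaw,tilt=0):
    # tool frame (x fwd along tool,z up) rotated by yaw, then blade-up by tilt
    T=R.from_euler('z',yaw)*R.from_euler('y',-tilt)
    B=np.array([[0,1,0],[1,0,0],[0,0,-1.]]) # columns: tcp x=+y, tcp y=+x, tcp z=-z
    return (T*R.from_matrix(B)).as_rotvec()
E
python3 - <<'E'
from h import *
yaw=np.radians(-3.83)
move_ptp([.475,-.27,.19],ori(yaw))
c=read_camera("wrist");save(c,"w1.png");s=sense();print(s["t"],s["ee_pos"],s["orientation"],s["contact_force"])
print([(np.round(b["bbox"]).tolist(),b["confidence"]) for b in boxes_of("pry_grip",c)])
g=np.array([.4487,-.2687,0])+.04*np.array([np.cos(yaw),np.sin(yaw),0])+[0,0,.012];print(g)
f=np.array([np.cos(yaw),np.sin(yaw),0])
print(proj(c,[g,g+.105*f,g+.04*f,g-.04*f,g-.04*f+[0,0,.012]]))
E
```

```text
2.525 [ 0.47485754 -0.27069107  0.19005432] [ 2.29513446e+00  2.14505803e+00 -6.52005913e-05] [-0.48887078  1.00622867 -0.21917517]
[([62.0, 205.0, 125.0, 131.0], 0.86), ([321.0, 263.0, 22.0, 154.0], 0.69)]
[ 0.48861067 -0.27137185  0.012     ]
[[316.29782764 232.73774761]
 [316.36564424 338.21934415]
 [316.32552141 275.18024728]
 [316.26762987 187.37798125]
 [316.27712897 189.40779866]]
```

View pics/w1.png

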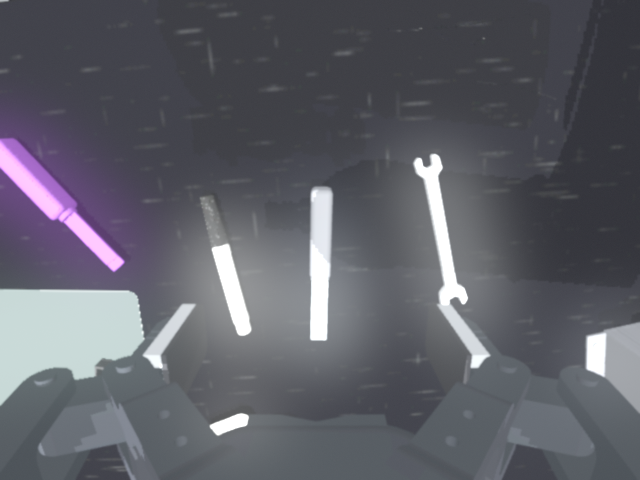

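```bash
python3 - <<'E'
from h import *
yaw=np.radians(-4.4)
f=np.array([np.cos(yaw),np.sin(yaw),0])
g=np.array([.4886,-.2690,0.012])
servo_line([g[0],g[1],.065],.25,ori(yaw))
c=read_camera("wrist");save(c,"w2.png");s=sense();print(s["t"],s["ee_pos"])
print(proj(c,[g+[0,0,.012],g-.04*f+[0,0,.012],g+.04*f+[0,0,.012]]))
E
```

```text
3.275 [ 0.48955236 -0.26955373  0.06643022]
[[317.27938543 273.18046714]
 [317.31970677 197.14994376]
 [317.23831926 340.69093187]]
```

View pics/w2.png

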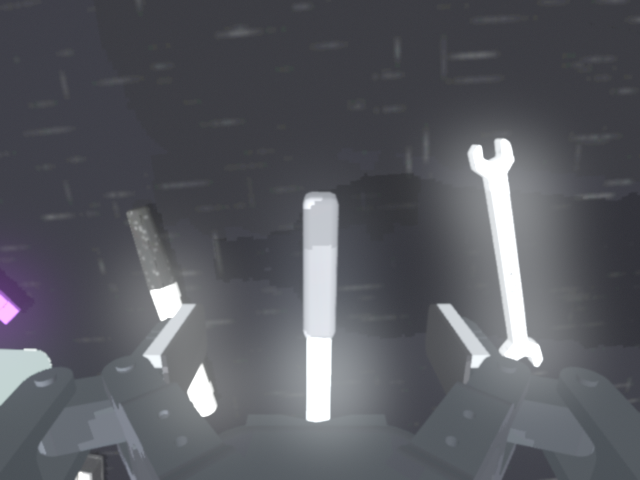

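```bash
python3 - <<'E'
from h import *
yaw=np.radians(-4.9)
g=np.array([.4872,-.2680])
servo_line([g[0],g[1],.003],.08,ori(yaw)); sleep(.2)
s=sense();print(s["t"],s["ee_pos"],s["contact_force"])
move_gripper(0.01,90)
s=sense();print(s["t"],s["ee_pos"],s["contact_force"],s["finger_gap"])
servo_line([g[0],g[1],.16],.2); sleep(.2)
c=read_camera("wrist");save(c,"w3.png");c=read_camera("scene");save(c,"s3.png",(230,180,480,360),3);s=sense();print(s["t"],s["ee_pos"],s["contact_force"],s["finger_gap"])
E
```

```text
4.4 [ 0.48757269 -0.26808092  0.00351794] [-0.25518974  0.53706517 -0.06581069]
5.0333 [ 0.48726263 -0.26804614  0.00330133] [-0.42680079  0.73974869  4.08875064] 0.01620995221678116
6.2667 [ 0.48686082 -0.26793862  0.15912127] [-0.06972071 -0.10501063 -1.06023101] 0.016255825707695282
```

View pics/w3.png

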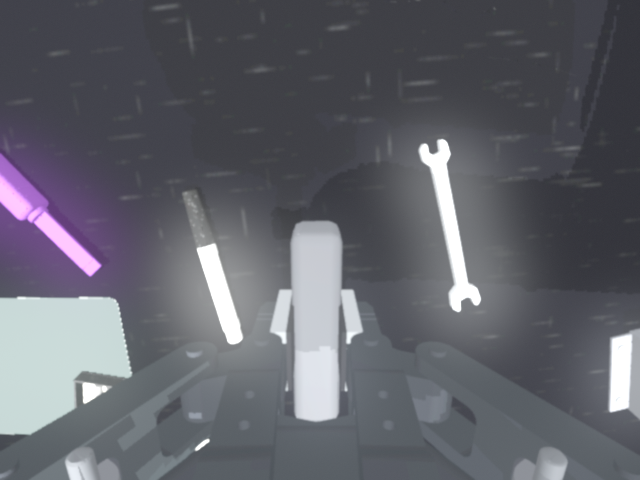

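View pics/s3.png

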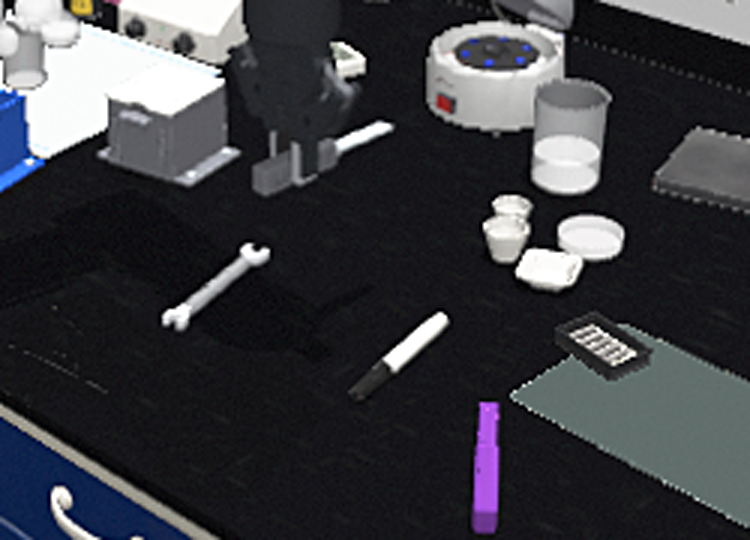

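```bash
python3 - <<'E'
from h import *
box=np.array([.65113,.06106]);yaw=.13947
f=np.array([np.cos(yaw),np.sin(yaw)])
tip=box+f*(-.085); tcp=tip-.105*f
move_ptp([*tcp,.15],ori(yaw))
servo_line([*tcp,.0675-.0087],.2); sleep(.3)
s=sense();print(s["t"],s["ee_pos"],s["contact_force"],s["finger_gap"])
RT=R.from_rotvec(s["orientation"]).as_matrix()
w=read_camera("wrist");save(w,"w4.png",(200,180,440,440),2.3)
L=lambda p:s["ee_pos"]+RT@np.array(p)
print(proj(w,[L([0,-.04,-.0207]),L([0,-.04,.0033]),L([0,.04,.0033])]), "wrist rear-top, rear-bot, front-bot (x2.3-200,180)")
t=read_camera("top");save(t,"t4.png",(170,150,290,270),5)
sc=read_camera("scene");save(sc,"s4.png",(210,170,330,270),6)
for n,c,o,k in (("top",t,(170,150),5),("scene",sc,(210,170),6)):
    B=lambda x,y,z:[box[0]+f[0]*x-f[1]*y,box[1]+f[1]*x+f[0]*y,z]
    print(n,((proj(c,[L([0,.105,-.0087]),B(-.057,0,.066),B(-.057,.018,.066),B(-.057,-.018,.066),B(-.045,.042,.079),B(-.045,-.042,.079)])-o)*k).round(0).tolist())
E
```

```text
8.3417 [0.46354259 0.03489671 0.05973731] [ 0.35703746 -0.378246   -0.98521384] 0.015964477690775313
[[316.44794129 229.23613253]
 [316.37270707 214.28609227]
 [316.41343968 385.69270475]] wrist rear-top, rear-bot, front-bot (x2.3-200,180)
top [[258.0, 404.0], [252.0, 342.0], [210.0, 348.0], [294.0, 336.0], [143.0, 322.0], [343.0, 293.0]]
scene [[340.0, 316.0], [377.0, 300.0], [349.0, 292.0], [405.0, 309.0], [326.0, 248.0], [457.0, 288.0]]
```

View pics/w4.png

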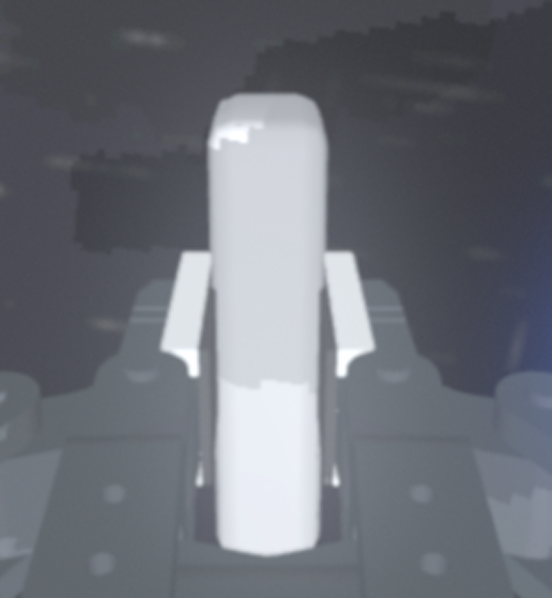

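View pics/t4.png

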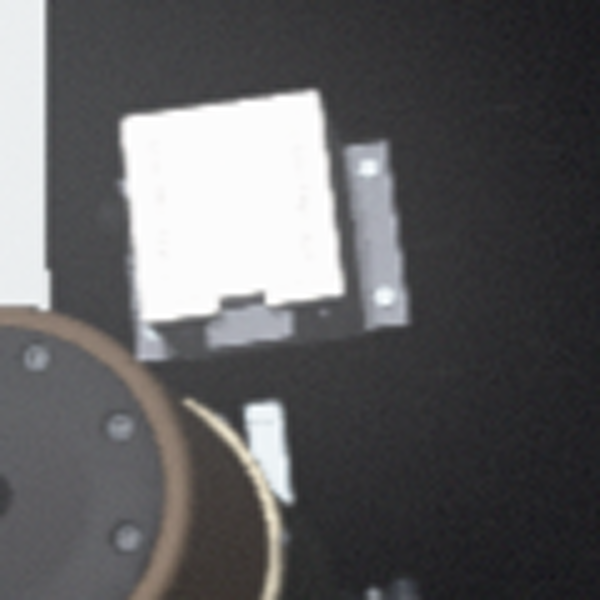

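View pics/s4.png

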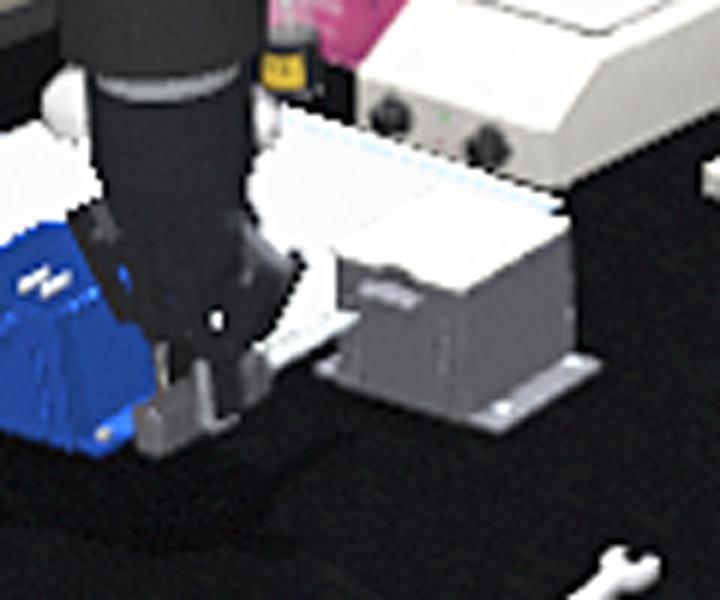

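```bash
cat >> h.py <<'E'
BOX=np.array([.65113,.06106]);YAW=.13947
def B(x,y,z):
    C,S=np.cos(YAW),np.sin(YAW);return [BOX[0]+C*x-S*y,BOX[1]+S*x+C*y,z]
def overlay(c,n,crop,s,L,dy=0):
    x0,y0,x1,y1=crop;p=cv2.resize(c["pixels"][y0:y1,x0:x1,::-1],None,fx=s,fy=s,interpolation=cv2.INTER_CUBIC)
    def pl(P,col):
        q=(proj(c,P)-[x0,y0]+.5)*s-.5
        cv2.polylines(p,[q.round().astype(int)],True,col,1)
    pl([B(-.045,.042,.079),B(-.045,-.042,.079),B(.045,-.042,.079),B(.045,.042,.079)],(0,0,255))
    pl([B(-.057,.018,.066),B(-.057,-.018,.066),B(-.045,-.018,.066),B(-.045,.018,.066)],(0,255,0))
    pl([B(-.045,.042,0),B(-.045,-.042,0),B(-.045,-.042,.079),B(-.045,.042,.079)],(0,255,255))
    t=-.0087
    pl([L([.007,.105+dy,t]),L([-.007,.105+dy,t]),L([-.007,.04+dy,t]),L([.007,.04+dy,t])],(255,0,255))
    for zz in (t+.012,t-.012): pl([L([.009,.04+dy,zz]),L([-.009,.04+dy,zz]),L([-.009,-.04+dy,zz]),L([.009,-.04+dy,zz])],(255,128,0))
    cv2.imwrite("pics/"+n,p)
def Lf():
    s=sense();RT=R.from_rotvec(s["orientation"]).as_matrix();return lambda p:s["ee_pos"]+RT@np.array(p)
E
python3 - <<'E'
from h import *
L=Lf()
overlay(read_camera("scene"),"o1.png",(225,190,315,255),8.5,L)
overlay(read_camera("wrist"),"o2.png",(240,200,400,440),2.5,L)
E
```

```text
(no output)
```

View pics/o1.png

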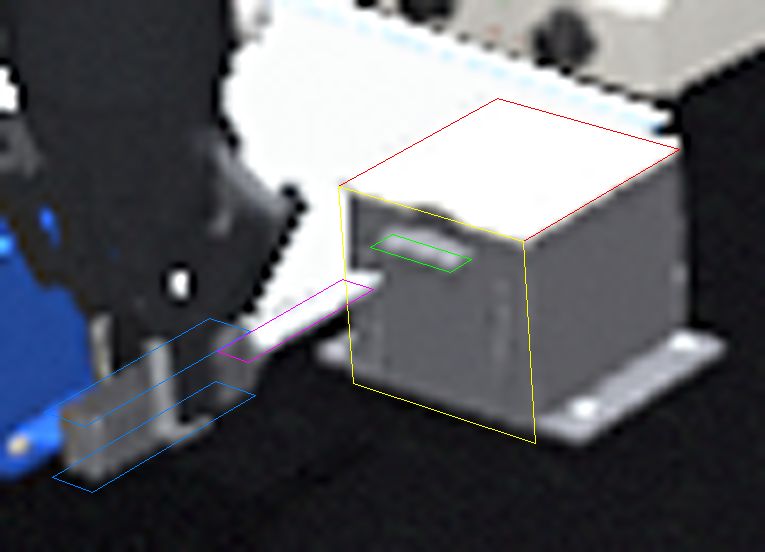

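View pics/o2.png

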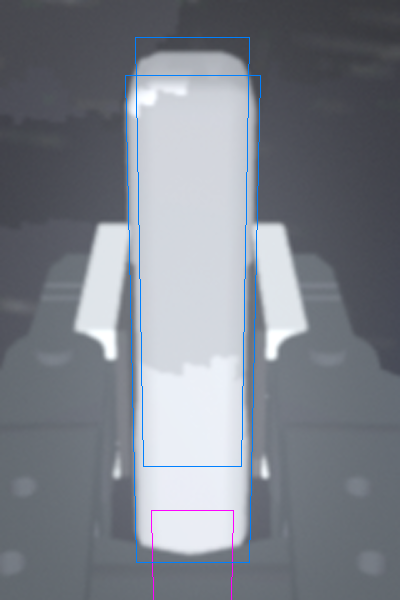

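```bash
cat >> h.py <<'E'
def tcp_for(xt,yt,zt,tilt=0,tz=-.0087,tl=.105):
    # TCP so that tip (box frame x,y, height z) with pitch tilt
    T=(R.from_euler('z',YAW)*R.from_euler('y',-tilt)).as_matrix()
    # TCP relative to tip in tool frame: (-tl,0,tz) ; tip is -tz above TCP
    return np.array(B(xt,yt,zt))+T@np.array([-tl,0,tz])
E
python3 - <<'E'
from h import *
p=tcp_for(-.050,.0015,.0690);servo_line(p,.06,ori(YAW));sleep(.2)
s=sense();f0=s["contact_force"];print(s["t"],s["ee_pos"]-p,f0)
for i in range(12):
    p=p-[0,0,.0006];servo_line(p,.02);sleep(.08);s=sense();d=s["contact_force"]-f0
    print(round(s["ee_pos"][2]+.0087,4),d.round(2))
    if abs(d[2])>1.5: break
sc=read_camera("scene");overlay(sc,"o3.png",(225,190,315,255),8.5,Lf());print(s["t"])
E
```

```text
9.525 [-3.22806160e-04 -8.23625811e-05  3.08458205e-05] [ 0.38326149 -0.1149631  -0.94118364]
0.0684 [ 0.08 -0.17  0.63]
0.0678 [ 0.39  0.44 -0.32]
0.0672 [-0.15  0.96 -0.28]
0.0667 [-1.09  0.35  1.97]
10.8583
```

View pics/o3.png

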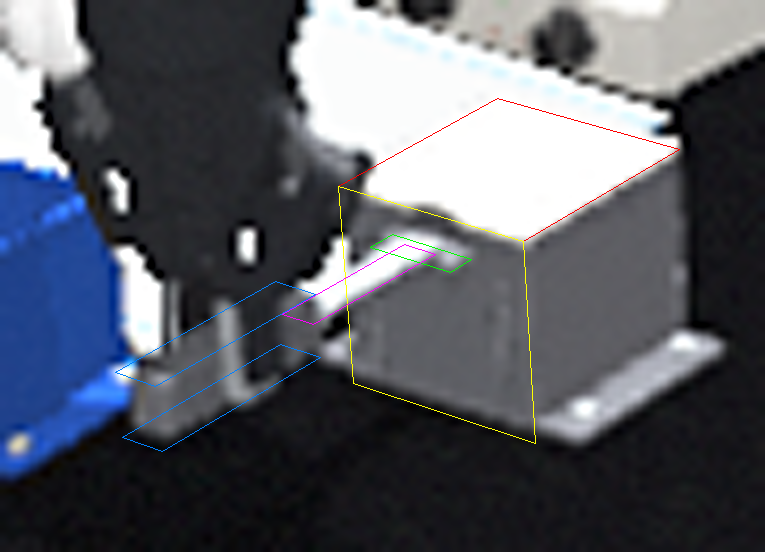

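```bash
python3 - <<'E'
from h import *
p=tcp_for(-.050,.0015,.0692);servo_line(p,.05);sleep(.15)
s=sense();f0=s["contact_force"];print(s["t"],f0)
for xt in (-.042,-.034,-.026,-.0175):
    p=tcp_for(xt,.0015,.0692);servo_line(p,.05);sleep(.05);s=sense();d=s["contact_force"]-f0;print(xt,d.round(2))
    if np.linalg.norm(d)>5: break
L=Lf()
overlay(read_camera("scene"),"o4.png",(225,190,315,255),8.5,L)
overlay(read_camera("top"),"o5.png",(170,150,290,270),5,L);print(sense()["t"])
for t in (10,20,25,28,32):
    a=np.radians(t);T=B(-.057,.0015,.066)
    Ry=(R.from_euler('z',YAW)*R.from_euler('y',-a)).as_matrix()
    print(t,inverse_kinematics(np.array(T)+Ry@np.array([-.0655,0,.0015-.0087]),ori(YAW,a)))
E
```

```text
11.3083 [-0.10127205 -0.85090378 -0.89108219]
-0.042 [ 1.17  0.01 -0.04]
-0.034 [-0.62  0.61  0.47]
-0.026 [ 0.22  0.36 -0.08]
-0.0175 [ 0.61  0.99 -0.59]
12.85
10 [ 0.49523817  0.24345813 -0.7283078   0.14274221 -0.43914712 -2.05095151]
20 None
25 None
28 None
32 None
```

View pics/o4.png

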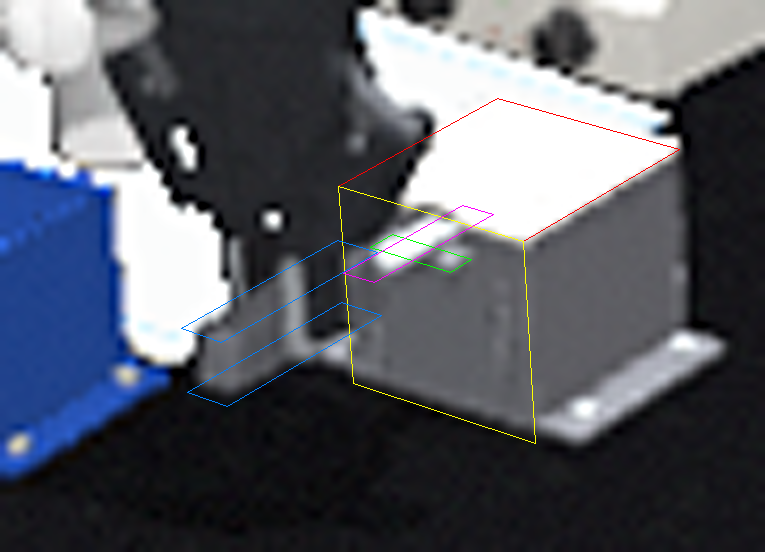

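View pics/o5.png

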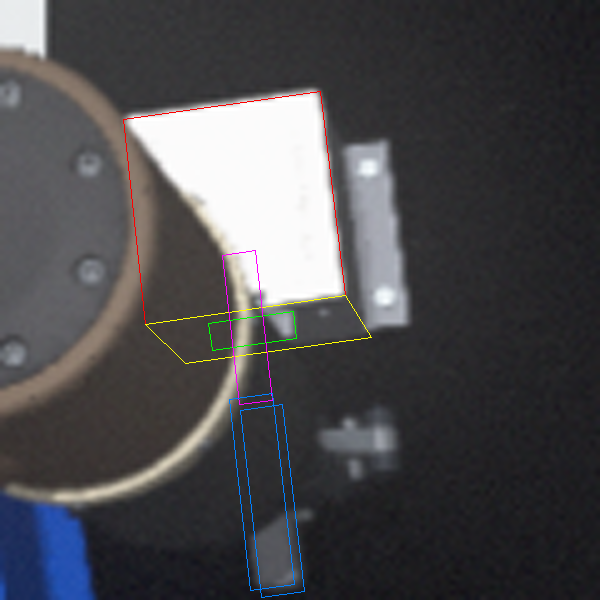

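```bash
python3 - <<'E'
from h import *
T=np.array(B(-.057,.0015,.066))
for t in list(range(-24,22,3)):
    a=np.radians(t)
    Ry=(R.from_euler('z',YAW)*R.from_euler('y',-a)).as_matrix()
    q=inverse_kinematics(T+Ry@np.array([-.0655,0,.0015-.0087]),ori(YAW,a))
    print(t,None if q is None else q.round(2))
print(sense()["joint_positions"].round(3))
print("other: gripper tilt t at pry end pos (handle down 24)")
a=np.radians(24);Ry=(R.from_euler('z',YAW)*R.from_euler('y',-a)).as_matrix();P=T+Ry@np.array([-.0655,0,.0015])
for g in range(-20,26,4):
    b=np.radians(g);Rg=(R.from_euler('z',YAW)*R.from_euler('y',-b)).as_matrix()
    q=inverse_kinematics(P+Rg@np.array([0,0,-.0087]),ori(YAW,b));print(g,None if q is None else q.round(2))
E
```

```text
-24 [ 0.38  0.52 -0.12 -0.1  -1.34 -1.77]
-21 [ 0.39  0.49 -0.17 -0.09 -1.27 -1.78]
-18 [ 0.39  0.46 -0.22 -0.08 -1.2  -1.78]
-15 [ 0.4   0.43 -0.26 -0.07 -1.13 -1.79]
-12 [ 0.41  0.4  -0.31 -0.06 -1.06 -1.81]
-9 [ 0.42  0.38 -0.36 -0.05 -0.98 -1.82]
-6 [ 0.43  0.35 -0.41 -0.04 -0.91 -1.84]
-3 [ 0.44  0.33 -0.46 -0.02 -0.83 -1.86]
0 [ 0.45  0.31 -0.52  0.   -0.75 -1.89]
3 [ 0.47  0.28 -0.58  0.03 -0.66 -1.92]
6 [ 0.48  0.27 -0.64  0.06 -0.57 -1.96]
9 [ 0.49  0.25 -0.7   0.12 -0.47 -2.02]
12 [ 0.5   0.23 -0.78  0.21 -0.36 -2.12]
15 [ 0.49  0.22 -0.9   0.41 -0.23 -2.3 ]
18 None
21 None
[ 0.455  0.303 -0.517 -0.    -0.75  -1.886]
other: gripper tilt t at pry end pos (handle down 24)
-20 [ 0.39  0.54 -0.22 -0.09 -1.15 -1.77]
-16 [ 0.4   0.5  -0.28 -0.08 -1.07 -1.78]
-12 [ 0.41  0.46 -0.34 -0.07 -0.98 -1.8 ]
-8 [ 0.42  0.42 -0.4  -0.05 -0.88 -1.82]
-4 [ 0.44  0.39 -0.46 -0.03 -0.79 -1.85]
0 [ 0.45  0.35 -0.53  0.   -0.69 -1.88]
4 [ 0.47  0.32 -0.61  0.04 -0.58 -1.93]
8 [ 0.48  0.29 -0.69  0.11 -0.46 -2.01]
12 [ 0.49  0.26 -0.8   0.23 -0.32 -2.14]
16 None
20 None
24 None
```

```bash
python3 - <<'E'
from h import *
p=tcp_for(-.090,.0015,.0692);servo_line(p,.1);servo_line([p[0],p[1],.1],.2)
q=np.array([.47,-.04])
move_ptp([*q,.05],ori(0));servo_line([*q,.008],.1);sleep(.1)
f0=sense()["contact_force"]
z=.008
for z in (.0055,.0045,.0038,.0032,.0026,.002):
    servo_line([*q,z],.03);sleep(.08);s=sense();d=s["contact_force"]-f0;print(s["ee_pos"].round(4),d.round(2))
    if d[2]>2: break
s=sense();print(s["t"],s["ee_pos"],s["orientation"])
np.save("rel.npy",np.r_[s["ee_pos"],s["orientation"]])
move_gripper(.045);sleep(.1)
L=Lf();w=read_camera("wrist");overlay(w,"o6.png",(200,180,440,440),2.3,L);print(sense()["t"])
E
```

```text
[ 0.4701 -0.04    0.0057] [ 0.73 -1.14 -0.47]
[ 0.47   -0.04    0.0045] [ 0.56 -0.82 -0.02]
[ 0.47   -0.04    0.0038] [ 0.34 -1.45 -0.82]
[ 0.4701 -0.04    0.0033] [ 0.62 -0.15  1.08]
[ 0.4701 -0.04    0.0033] [-1.73 -0.47 11.12]
16.8667 [ 0.47012411 -0.03995339  0.00325517] [2.22094980e+00 2.22154136e+00 4.84278941e-04]
17.4083
```

View pics/o6.png

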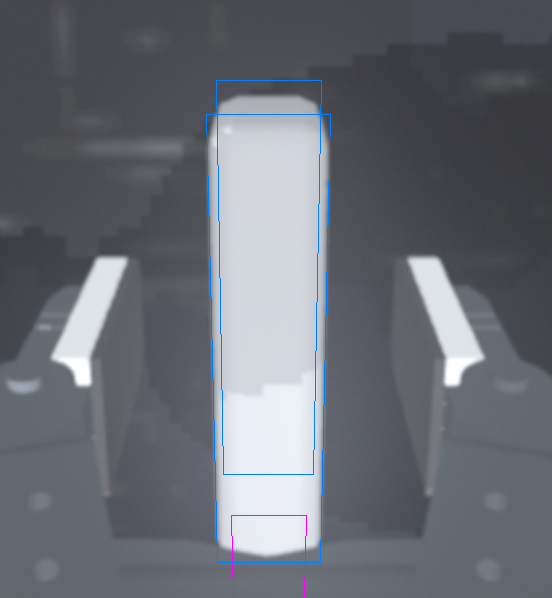

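```bash
cat >> h.py <<'E'
def Tm(p,r): 
    M=np.eye(4);M[:3,:3]=R.from_rotvec(r).as_matrix();M[:3,3]=p;return M
E
python3 - <<'E'
from h import *
c=np.array([.4701,-.03995,.012]);a=np.radians(-22)
ax=np.array([np.sin(a),0,-np.cos(a)]) # finger dir
def at(d): return c+[0,0,.002]+ax*(.0075-d)
servo_line([.4701,-.04,.05],.2)
move_ptp(at(.05),ori(0,a));servo_line(at(0.0),.1);sleep(.15)
s=sense();print(s["t"],s["ee_pos"],at(0),s["contact_force"])
move_gripper(.01,100);sleep(.1)
s=sense();print(s["t"],s["ee_pos"],s["contact_force"],s["finger_gap"])
W=Tm(c,[0,0,0]); G=np.linalg.inv(Tm(s["ee_pos"],s["orientation"]))@W;np.save("G.npy",G);print(G.round(4))
servo_line(s["ee_pos"]+[0,0,.06],.15);sleep(.1)
w=read_camera("wrist");save(w,"w7.png",(180,150,460,460),1.9);sc=read_camera("scene");save(sc,"s7.png",(210,170,390,300),4.3)
s=sense();print(s["t"],s["finger_gap"])
E
```

```text
19.1417 [ 0.46798563 -0.03984728  0.00769339] [ 0.46729045 -0.03995     0.00704612] [-0.7010392  -0.25028035  0.54133106]
19.6083 [ 0.46780339 -0.03992358  0.0076344 ] [0.83737267 1.2667882  5.26289227] 0.015789623536521195
[[-4.000e-04  1.000e+00  0.000e+00 -0.000e+00]
 [ 9.275e-01  4.000e-04 -3.738e-01  5.000e-04]
 [-3.738e-01 -1.000e-04 -9.275e-01 -4.900e-03]
 [ 0.000e+00  0.000e+00  0.000e+00  1.000e+00]]
20.3583 0.015965113406289377
```

View pics/w7.png

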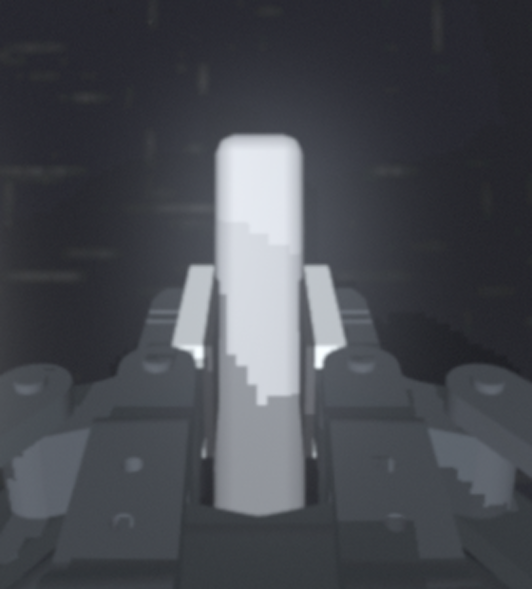

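View pics/s7.png

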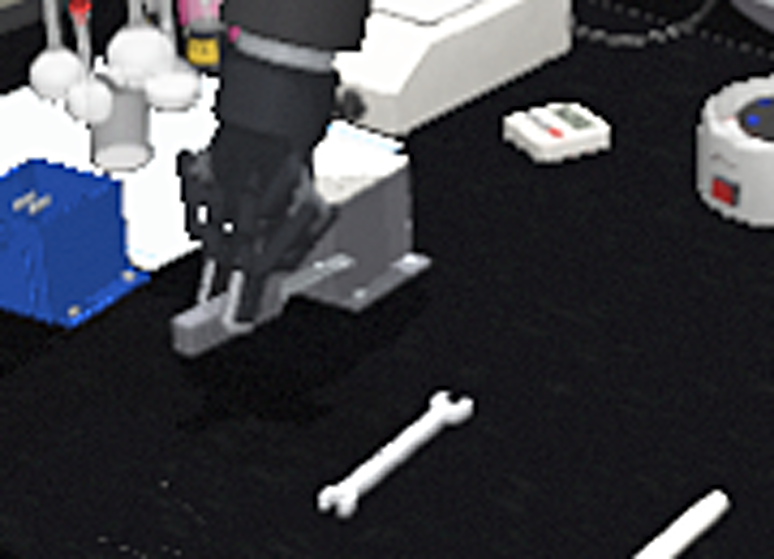

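```bash
cat >> h.py <<'E'
try: Gi=np.linalg.inv(np.load("G.npy"))
except Exception: pass
def tgt(xt,yt,zt,tilt=0):
    M=np.eye(4);M[:3,:3]=(R.from_euler('z',YAW)*R.from_euler('y',-tilt)).as_matrix()
    M[:3,3]=np.array(B(xt,yt,zt))+M[:3,:3]@[-.105,0,0]
    A=M@Gi;return A[:3,3],R.from_matrix(A[:3,:3]).as_rotvec()
def tipnow():
    s=sense();A=Tm(s["ee_pos"],s["orientation"])@np.linalg.inv(Gi);return (A@[.105,0,0,1])[:3],s
E
python3 - <<'E'
from h import *
p,o=tgt(-.095,.0015,.090);move_ptp(p,o)
p,o=tgt(-.090,.0015,.0692);servo_line(p,.12,o)
p,o=tgt(-.049,.0015,.0692);servo_line(p,.08,o);sleep(.15)
f0=sense()["contact_force"]
for i in range(9):
    p=p-[0,0,.0006];servo_line(p,.02);sleep(.08);t,s=tipnow();d=s["contact_force"]-f0
    print(t[2].round(4),d.round(2))
    if abs(d[2])>1.7: break
zc=t[2];np.save("zc.npy",zc);print(s["t"],zc)
t=read_camera("top");save(t,"t8.png",(170,150,290,270),5);sc=read_camera("scene");save(sc,"s8.png",(225,190,315,255),8.5)
E
```

```text
0.0687 [-0.05 -0.19 -0.77]
0.068 [ 0.27 -0.17 -0.06]
0.0674 [0.61 0.3  0.04]
0.0668 [0.74 0.27 0.32]
0.0663 [-1.4   0.02  2.03]
23.5833 0.06633974062038374
```

View pics/t8.png

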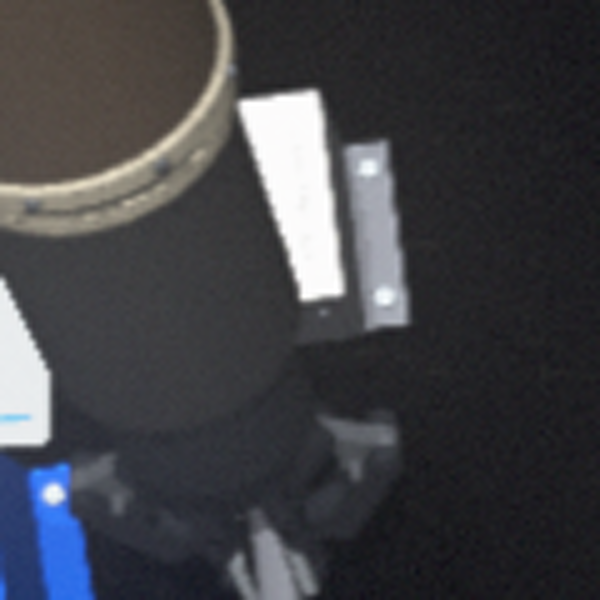

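View pics/s8.png

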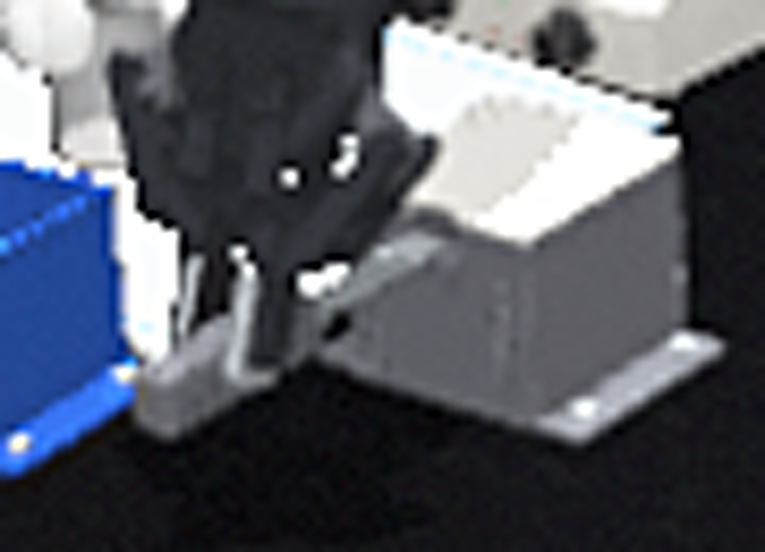

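```bash
cat >> h.py <<'E'
def piv(a,ins=.040,dz=0.0):
    c,s=np.cos(a),np.sin(a);h=.0015
    return tgt(-.057+c*ins-s*h,.0015,.066+s*ins+c*h+dz,a)
E
python3 - <<'E'
from h import *
zc=float(np.load("zc.npy"))
p,o=tgt(-.049,.0015,zc+.0024);servo_line(p,.05,o);sleep(.1);f0=sense()["contact_force"]
for xt in (-.04,-.028,-.017):
    p,o=tgt(xt,.0015,zc+.0024);servo_line(p,.05,o);s=sense();d=s["contact_force"]-f0;print(xt,d.round(2))
    if np.linalg.norm(d)>5: raise SystemExit("contact")
sleep(.15);off=zc-.067;
log=[]
for t in range(0,19,2):
    a=np.radians(t);p,o=piv(a,.040,off+.0002);servo_line(p,.02 if t else .01,o);tp,s=tipnow();d=s["contact_force"]-f0
    print(t,s["t"].__round__(2),d.round(1),s["ft_torque"].round(2),s["finger_gap"].round(4),(s["ee_pos"]-p).round(4))
    if np.linalg.norm(d)>45: print("stop");break
sc=read_camera("scene");save(sc,"s9.png",(225,190,315,255),8.5)
E
```

```text
-0.04 [-0.28  0.32  1.18]
-0.028 [ 0.27 -0.69  0.38]
-0.017 [-0.27  0.32  1.99]Traceback (most recent call last):
  File "<stdin>", line 11, in <module>
AttributeError: 'float' object has no attribute 'round'
```

```bash
python3 - <<'E'
from h import *
zc=float(np.load("zc.npy"));off=zc-.067
s=sense();print(s["t"],s["contact_force"])
for t in range(2,19,2):
    a=np.radians(t);p,o=piv(a,.040,off+.0002);servo_line(p,.012,o);s=sense();d=s["contact_force"]
    print(t,round(s["t"],2),d.round(1),s["ft_torque"].round(2),round(s["finger_gap"],4),(s["ee_pos"]-p).round(4))
    if np.linalg.norm(d)>45: print("stop");break
sc=read_camera("scene");save(sc,"s9.png",(225,190,315,255),8.5)
E
```

```text
25.5917 [ 0.67420683 -0.1987087   1.92757715]
2 25.94 [1.3 0.4 0.5] [ 0.16 -0.92 -0.03] 0.0158 [-0.0001 -0.      0.0002]
4 26.29 [0.2 0.  1.5] [ 0.06 -0.93  0.04] 0.0157 [-0.     -0.      0.0001]
6 26.64 [ 0.5 -0.4  0.8] [ 0.07 -0.83  0.04] 0.0155 [-0.      0.      0.0001]
8 26.99 [0.  0.4 0.3] [-0.   -0.74  0.06] 0.0156 [-0.      0.      0.0001]
10 27.34 [ 0.7 -0.2 -0.2] [-0.   -0.71  0.01] 0.0154 [ 0.     -0.      0.0001]
12 27.69 [1.5 0.5 0.8] [-0.08 -0.71  0.01] 0.0154 [0.0001 0.     0.0001]
14 28.04 [ 1.9 -0.9 -1.3] [-0.03 -0.73  0.08] 0.0156 [0.     0.     0.0001]
16 28.39 [ 1.5  1.  -0.1] [-0.1  -0.62  0.04] 0.016 [-0.     -0.      0.0001]
18 28.74 [ 0.6 -0.8 -1.4] [-0.05 -0.08 -0.03] 0.0157 [-0.0005 -0.0001 -0.0001]
```

View pics/s9.png

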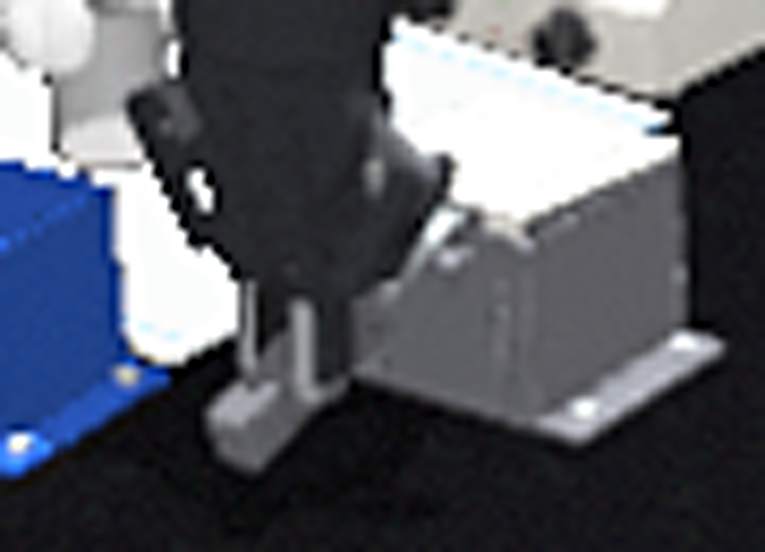

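```bash
python3 - <<'E'
from h import *
zc=float(np.load("zc.npy"));off=zc-.067
for t in range(20,31,2):
    a=np.radians(t);p,o=piv(a,.040,off+.0002);servo_line(p,.012,o);s=sense();d=s["contact_force"]
    print(t,round(s["t"],2),d.round(1),s["ft_torque"].round(2),round(s["finger_gap"],4),(s["ee_pos"]-p).round(4))
    if np.linalg.norm(d)>45: print("stop");break
    if t==24: sc=read_camera("scene");save(sc,"s10a.png",(225,190,315,255),8.5)
sc=read_camera("scene");save(sc,"s10.png",(225,190,315,255),8.5)
E
```

```text
20 29.14 [-1.   0.1 -1.6] [-0.07  0.26 -0.04] 0.0155 [-0.0004 -0.0001 -0.    ]
22 29.49 [ 0.2  0.6 -0.6] [-0.02 -0.    0.01] 0.0158 [0.0001 0.0001 0.0002]
24 29.84 [ 1.1  0.1 -2.1] [0.02 0.19 0.04] 0.0158 [-0.      0.      0.0001]
26 30.24 [ 0.9  0.7 -1.6] [-0.03  0.32 -0.05] 0.0154 [-0.0001 -0.0001  0.0001]
28 30.59 [-0.1 -0.9 -1.4] [-0.05  0.45 -0.04] 0.0152 [-0.0001 -0.      0.0001]
30 30.94 [ 0.2 -0.  -1.4] [-0.23  0.49  0.01] 0.0156 [-0.     -0.      0.0001]
```

View pics/s10.png

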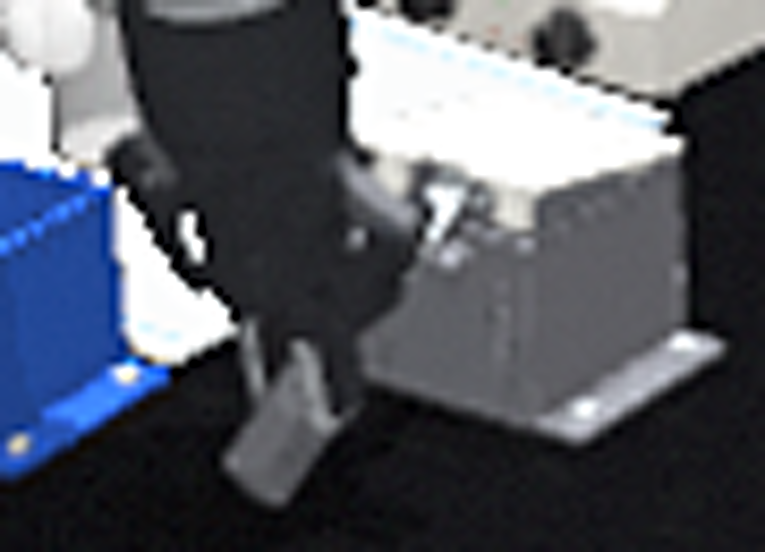

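```bash
python3 - <<'E'
from h import *
zc=float(np.load("zc.npy"));off=zc-.067
for t in (20,10,4):
    a=np.radians(t);p,o=piv(a,.040,off+.0006);servo_line(p,.035,o)
s=sense();print(t,s["t"],s["contact_force"].round(1))
sc=read_camera("scene");save(sc,"s11.png",(225,190,315,255),8.5)
E
```

```text
4 32.3167 [ 0.8 -0.6  1. ]
```

View pics/s11.png

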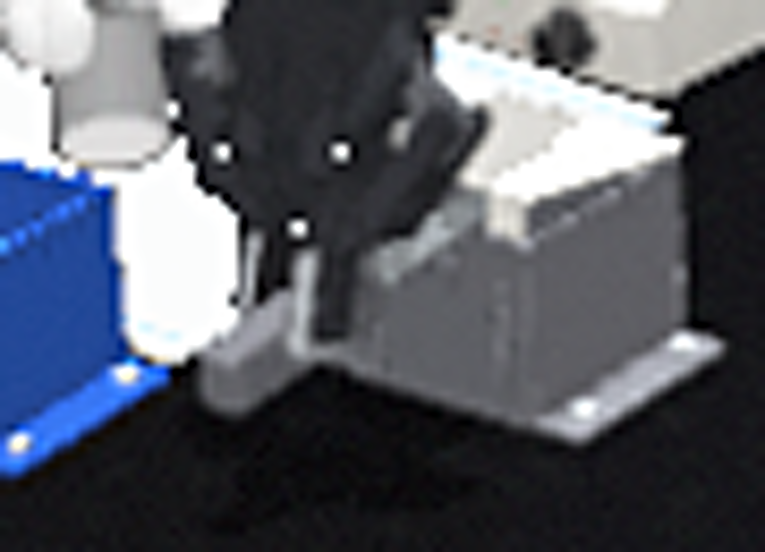

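```bash
python3 - <<'E'
from h import *
zc=float(np.load("zc.npy"))
p,o=tgt(-.017,.0015,zc+.0022,0);servo_line(p,.02,o)
p,o=tgt(-.110,.0015,zc+.0022,0);servo_line(p,.1,o)
def W(x,y,z):
    A=Tm([x,y,z],[0,0,0])@Gi;return A[:3,3],R.from_matrix(A[:3,:3]).as_rotvec()
p,o=W(.46,-.08,.06);move_ptp(p,o)
p,o=W(.46,-.08,.017);servo_line(p,.1,o);sleep(.15);f0=sense()["contact_force"]
z=.015
while z>.009:
    p,o=W(.46,-.08,z);servo_line(p,.02,o);sleep(.08);s=sense();d=s["contact_force"]-f0;print(round(z,4),d.round(2))
    if d[2]>1.8:break
    z-=.0007
print(s["t"]);c=read_camera("scene");save(c,"s12.png",(210,170,390,300),4.3)
w=read_camera("wrist");save(w,"w12.png",(180,150,460,460),1.9)
E
```

```text
0.015 [-0.29  1.7  -1.24]
0.0143 [-0.13  0.38  0.37]
0.0136 [ 0.2  -0.41  1.46]
0.0129 [-0.34  1.    0.11]
0.0122 [0.15 0.45 0.33]
0.0115 [-1.04  0.95  6.32]
37.1583
```

View pics/s12.png

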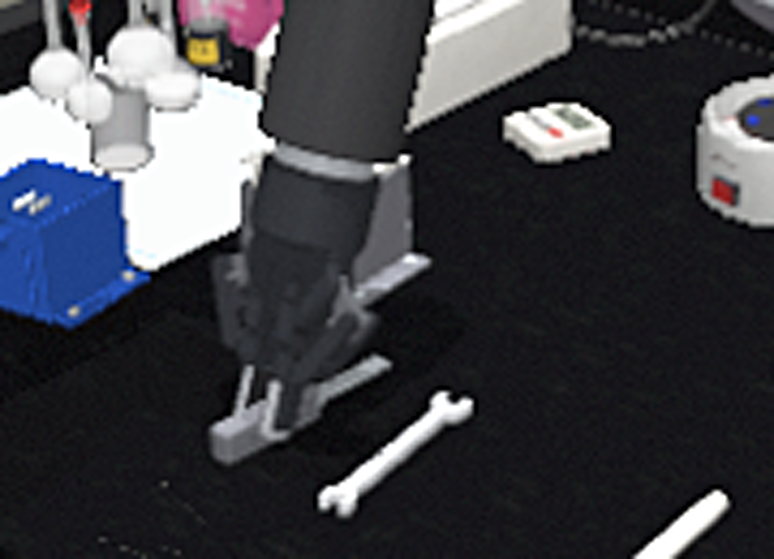

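```bash
python3 - <<'E'
from h import *
move_gripper(.026);sleep(.15);move_gripper(.045);sleep(.1)
s=sense();a=np.radians(-22);ax=np.array([np.sin(a),0,-np.cos(a)])
servo_line(s["ee_pos"]-.07*ax,.12)
move_ptp([.42,-.22,.22],ori(0));sleep(.2)
t=read_camera("top");save(t,"t13.png",(150,130,410,330),3);c=read_camera("scene");save(c,"s13.png",(210,170,330,270),6);s=sense();print(s["t"],s["ee_pos"],s["contact_force"].round(1))
E
```

```text
40.0083 [ 0.42030703 -0.21956118  0.21895964] [ 0.7 -0.1 -0.3]
```

View pics/t13.png

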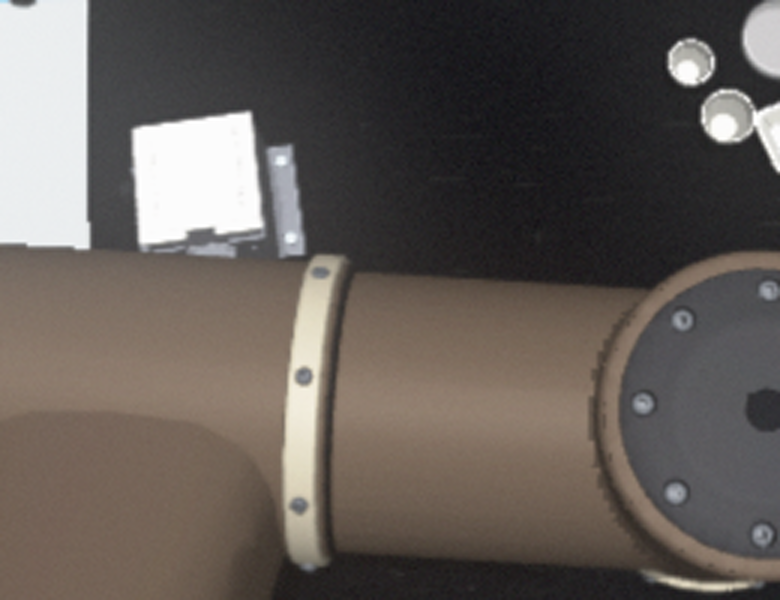

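View pics/s13.png

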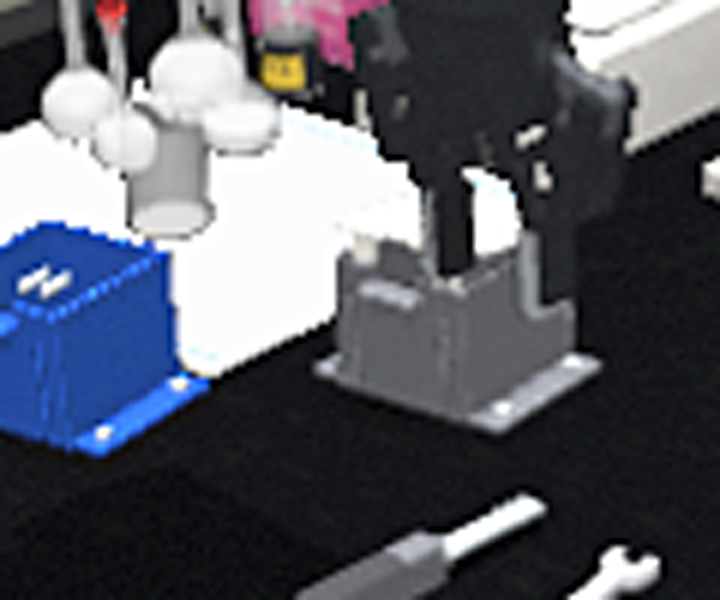

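```bash
python3 - <<'E'
from h import *
set_joints([-0.965,0.359,0.012,0,-1.224,-0.288]);sleep(.2)
t=read_camera("top");save(t,"t14.png",(150,130,410,330),3);c=read_camera("scene");save(c,"s14.png",(220,180,350,280),5.8);s=sense();print(s["t"],s["contact_force"].round(1))
E
```

```text
42.025 [ 0.2  0.9 -0.1]
```

View pics/t14.png

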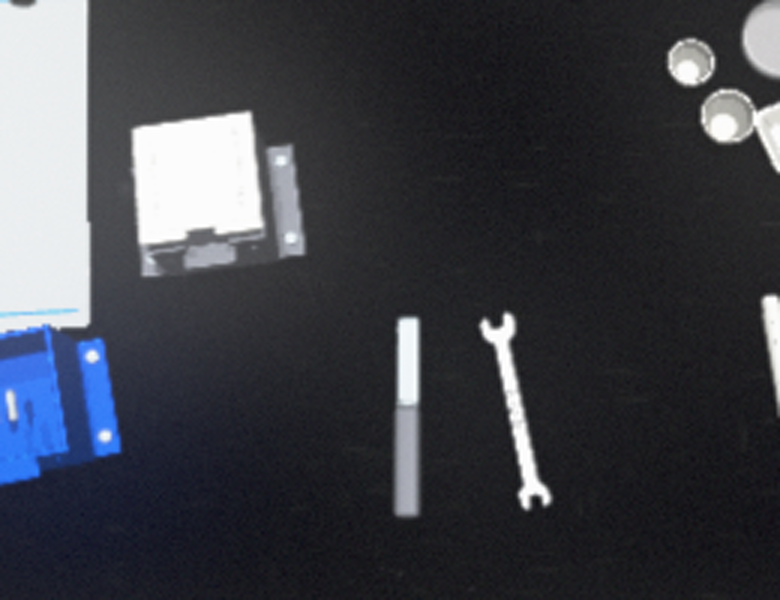

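View pics/s14.png

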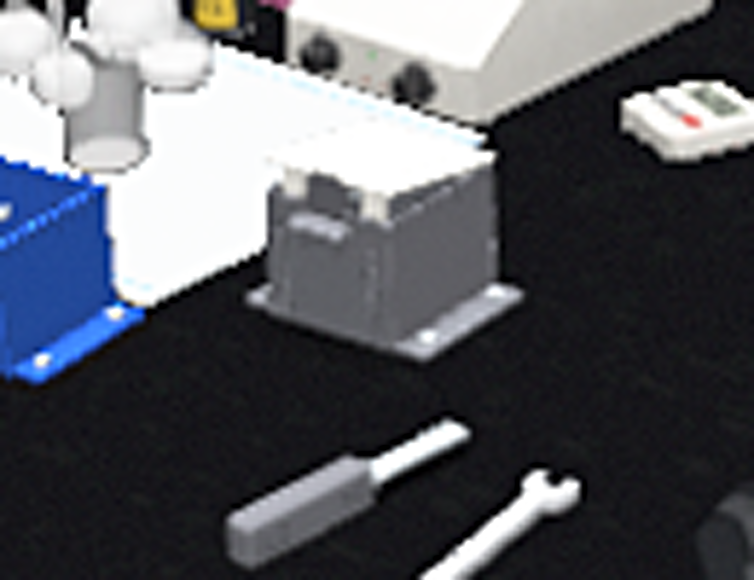

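The cover stands raised at its front edge on the box (scene crop around (370,200)), and the tool lies flat on open bench (top crop (407,415)), clear of the box and the spanner.

```bash
python3 -c "
from cell import *
sign_off()"
```

```text
the job is handed in; nothing more can be done
```

The cover is off its catch and the job is handed in, at about 42 s of the 54 s allowed; I have no verdict back. I took the grey pry tool, slid its blade about 40 mm past the sill edge under the cover, and levered over the sill to 30° before withdrawing and laying the tool down.

- **Regrasp:** after the first insertion the arm could only tilt to about 15°, short of the roughly 22° needed. I backed out and set the tool down on the bench. I then gripped it again with the gripper leaning 22° and inserted it a second time.
- **Cover:** the last pictures show it resting on the box with its front edge raised. It stayed up after the blade was lowered and pulled out, so the catch has let go.
- **Tool:** it lies flat between the box and the spanner. I felt it touch the bench at about 6 N before opening the fingers.
- **Robot:** it is back at its start pose, touching nothing.
- **Checks that disagreed:**
  - The cameras differed by about 2 mm, which I settled by touching the blade to the sill.
  - After the regrasp the sill contact read about 0.6 mm low, and I corrected for it.
  - While levering, the wrist force stayed within about 3 N, well below what I expected. I judged the release from the pictures and a jump in the wrist moment at 16–20°, a little before the stated 22°.

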